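# Start the round signet job: seat its blank, move its tag to the next rail

### The arm

A 6-joint arm with a two-finger parallel gripper is mounted at the origin on the work surface. World frame = base frame: x ahead of the robot, y to its left, z up, the work surface at z = 0. Lengths are in m, angles in rad, forces in N, time in s.
With the tool pointing down it reaches from about 0.3 to 0.775 m from the base axis. Payload 14.6 kg.
Tool frame: the origin (TCP) lies midway between the tips of the shut fingers; the grasp point (between the pads) lies 19 mm behind it; x points along the fingers, y is the direction in which the jaws open and shut, and the axes are right-handed (so a half turn about x gives the same grasp; the last joint's range is limited). The gripper opens to 85 mm and grips with 20 to 120 N. Pads are 22 mm wide; open, the fingers measure 114 mm over their backs; the gripper's body (76 mm by 85 mm) begins 54 mm behind the grasp point. The pads swing forward as they close: fully open they stand 13 mm farther back than shut.
Start: joints at [-1.329, 0.3, 1.521, -0, 1.321, -0.067], TCP at [0.167, -0.524, 0.231] pointing down, gripper open.
Joint ranges: [-3.03, 3.03], [-0.79, 2.21], [0.23, 2.52], [-1.04, 4.18], [0, 3.07], [-2.55, 2.55]. Speed limits (rad/s): [2.22, 2.22, 2.57, 3.14, 3.14, 3.14].

### API

Orientations are given as a unit quaternion [x, y, z, w].
In Python, from rig import ctrl gives the robot as it stands.
- The arm moves only by the tool drive_tool, never from a script. Its argument "moves" is one flat list of numbers, 7 for each row, row after row: the opening in per cent of the stroke, from 0 (shut) to 100 (fully open), then the shift along the tool's x, y, z normalised to -1 to 1, where 1 is 500 mm, then the turn, a rotation vector about the tool's x, y, z normalised to -1 to 1, where 1 is 180 degrees. A call has 1 to 10 rows; each row shifts and turns the commanded pose from where the row before left it, along the tool's axes as they then stand; what a row does not reach is not made up. A row lasts 1/10 s, in which the tool goes at most 50 mm and 8.59 degrees, less where a joint would pass 70% of its speed; a pose out of reach is approached as far as the arm can. A call with a number of a shift or a turn outside -1 to 1 is refused whole. A call with a gripper value outside its range is refused whole. The fingers move at their own pace and stop on an object; the grip force is fixed at half the most. Time passes only in rows, so rows that do not move let the fingers close. It gives the time, the measured TCP pose, the force and the opening at its end, in the units of the state.
- ctrl.sense(): the state, without advancing time (a new reading comes with each control period).
- ctrl.read_camera(name): name is "scene" or "side" or "wrist"; returns a dict with "color" (400x640x3 uint8, red, green, blue), "intrinsics" (3x3 intrinsics, pixels), "distortion" ([k1, k2, p1, p2, k3] as OpenCV has them; the pictures are not rectified), "R" (3x3) and "t" (3): a world point X has camera coordinates R X + t. Camera axes: x right, y down, z forward; pixel columns grow to the right and rows downward; lengths in m; the calibration is good to about 2 mm. A picture is of the moment at which its call begins. There is no depth.
- ctrl.hand_in(): hands the job in, once; it reports no verdict.
The state is a dict: "clock": time; "qpos": joint angles; "dq": joint speeds; "tau": joint torques, N m; "position": TCP position; "tcp_rot": TCP orientation; "ft_force": force on the tool from outside, world axes, zero at the start; "moment": the same for the moment, N m; "finger_gap": finger opening in m.
Only numpy, scipy, OpenCV 4.12 (cv2) and the standard library are available. Lean on these libraries where they do the work, as an engineer would, in place of code of your own. Each camera call takes 0.05 s, during which the arm holds its last target.

### The job

Start the round signet job. First set the round silver blank flat in the matching round cavity of the steel die block, stub up, and let go of it; then take the tag with the round knob, lift it over the end stop of its rail and hang it freely on the other rail, next to the square tag. Leave the square tag, the square blank and the oblong blank where they are, and do not knock over or push about the other things on the bench.

Things in the scene. Friction and masses are not known exactly. Their poses are not given: they have to be found in the camera images.
- rack: Fixed steel tag rack, turned a little about the vertical. Origin: centre of its underside, on the bench; base plate 60 (x) x 430 (y) x 10 mm. Two square-bar rails, 8 x 8 mm, in line along rack y (at x = 0): y = +20 to +212 mm and y = -20 to -212 mm, tops 120 mm above the bench. A post (16 x 14 mm, as high as the rail) carries each at its outer end, |y| = 205 mm.
- rack_gap (a point): Middle of the 40 mm open gap between the free inner ends of the two rails, at rail-top height (120 mm above the bench). Axes as the rack. Each free end carries an upright end stop, 8 mm in x, 6 mm in y (|y| = 20 to 26 mm from here), its top 12 mm above the rail top.
- tag_round: Loose aluminium tag, about 70 g, hanging on one rail. Origin: middle of its window's upper edge, which rests on the rail top (origin then 120 mm up); z up, y along the rail. Frame 36 (x) x 10 mm (y), from 10 mm above to 42 mm below the origin. The closed window is 18 mm wide (x), 34 mm tall; the rail runs through it. Round pendant, 40 mm diameter, 6 mm thick, facing x, centre 61 mm below.
- tag_round_knob (a point): Centre of the round tag's upright wooden knob, to grip from above: 22 mm diameter, 32 mm tall (10 to 42 mm above the tag's origin). Hanging, the tag can be raised at most 26 mm before its window's lower edge meets the rail; it clears the end stop when raised 12 to 26 mm (19 is the middle), and can leave a rail only past its free inner end.
- tag_square: Loose tag of the same size and make, but with a square knob (22 x 22 mm) and a square pendant (38 mm), hanging on the other rail, 120 to 160 mm from the rack centre. It marks the rail to which the round tag must go; between it and that rail's end stop there is room for the round tag. Origin and axes as for the round tag.
- blank_round: Loose silver round blank, about 60 g, lying on the bench: disc 32 mm diameter, 6 mm thick, with an upright central stub, 12 mm diameter, from 6 to 22 mm above the underside, to grip from above. Origin: centre of its underside, z up.
- die: Fixed steel die block 64 (x) x 156 (y) x 20 mm high; origin: centre of its underside on the bench. Three cavities 5 mm deep from its top: round at y = -50 mm, oblong 36 (x) x 18 mm at the centre (empty), square 26 mm at y = +50 mm (holds the square blank).
- die_hole0 (a point): Centre of the mouth of the round cavity, at the top face of the die block (20 mm above the bench). Cavity 33.5 mm diameter with a small chamfer, 5 mm deep: a seated round blank has its underside 5 mm below this point and its disc stands 1 mm proud.
- blank_square: Silver square blank (26 x 26 x 6 mm, same stub) already seated in the square cavity; origin: centre of its underside. To be left there.
- blank_oblong: Silver oblong blank (36 x 18 x 6 mm, same stub) lying on the bench, not needed; origin: centre of its underside.
- ring_cone: Loose rose-pink glass ring cone, 98 mm tall, foot 52 mm diameter, bystander; origin: centre of its foot, z up.
- ring_stand: Loose silver ring stand, 74 mm tall, foot 68 mm diameter, bystander; origin: centre of its foot, z up.
- finger_gauge: Steel finger gauge set lying flat, 85 x 75 x 5 mm, bystander; origin: its centre on the bench.
- ring_clamp: Bone-handled ring clamp lying along its x axis, about 126 mm long, 23 mm tall, bystander; origin: near its middle, on the bench.

How it is judged:
By the outcome, as a careful person would: the job done as asked, in the order asked, and still so for the second after the job is handed in, with the robot touching nothing.
It also fails if it takes over 58 s, if anything falls off the work surface, if the arm or the gripper's body presses on something with over 40 N, if the wrist force passes 120 N, or if a joint passes its speed limit or range.

## Working session

There is one attempt and no reset: what is moved stays moved. The work goes in short steps, Python scripts to look and compute and a tool call to move; the robot and the scene stay as the last step left them, time stands still between calls to the robot, and variables do not carry over. Pictures are saved under pics/ and viewed, and the job is handed in when it is done.

Besides the shell and the picture viewer there is one more tool, called after "Request:" as name(argument=value, ...) on one line, values as JSON. drive_tool: Moves the arm, as the interface text tells. Its arguments: {"type":"object","properties":{"moves":{"type":"array"}},"required":["moves"]}

```bash
ls; mkdir -p pics
python3 - <<'E'
from rig import ctrl
import cv2
for n in ["scene","side","wrist"]:
    d=ctrl.read_camera(n); cv2.imwrite(f"pics/{n}0.png",d["color"][:,:,::-1]); print(n,d["intrinsics"].tolist(),d["distortion"],d["R"].tolist(),d["t"])
print(ctrl.sense())
E
```

```text
pics
scene [[418.89189415301263, 0.0, 313.78087843767725], [0.0, 418.89189415301263, 208.76792591058015], [0.0, 0.0, 1.0]] [0.03912954 0.         0.         0.         0.        ] [[0.847521939416088, 0.5305940639768233, -0.013285385991814993], [0.4132259434666415, -0.6753441819905838, -0.6108637781842801], [-0.33309290273810527, 0.5122305878449936, -0.7916242435786534]] [-0.46387693 -0.16956101  1.51557677]
side [[509.49169863000367, 0.0, 316.80369755622655], [0.0, 509.49169863000367, 204.75269433347324], [0.0, 0.0, 1.0]] [-0.04009613  0.          0.          0.          0.        ] [[-0.8163273821692308, -0.5772605408905391, -0.019490332257108375], [-0.4180638090766007, 0.6138112812976122, -0.6696703386683237], [0.39853764773367883, -0.5385220319379197, -0.742402696961939]] [0.46184014 0.32296645 1.14363739]
wrist [[348.0525608288638, 0.0, 321.1548580459611], [0.0, 348.0525608288638, 195.08074567764768], [0.0, 0.0, 1.0]] [-0.00663755  0.          0.          0.          0.        ] [[0.3055432303068653, -0.9521779928103616, -0.0006359412550119031], [-0.9166813578902379, -0.29433328810290854, 0.2703020599459858], [-0.2575628515725024, -0.08200600906131363, -0.9627753590364059]] [-0.54969691 -0.03571587  0.38025872]
{'clock': 0.15, 'qpos': array([-1.32861076e+00,  3.00308154e-01,  1.52141446e+00,  1.85578841e-06,
        1.32071504e+00, -6.65999839e-02]), 'dq': array([-0.00142303, -0.00090739, -0.00103043,  0.00170939,  0.00031052,
        0.00114406]), 'tau': array([-1.50587466e-04, -5.43669569e+01, -3.61884499e+01, -1.01836767e-04,
        3.21771680e-03,  2.51286855e-05]), 'position': array([ 0.16710214, -0.52381955,  0.2308812 ]), 'tcp_rot': array([-0.69867021, -0.10903645,  0.69872134, -0.10844114]), 'ft_force': array([ 0.0334657 ,  0.9684835 , -0.27099083]), 'moment': array([-0.00064055, -0.00189498,  0.03217373]), 'finger_gap': 0.08541345262686603}
```

View pics/scene0.png

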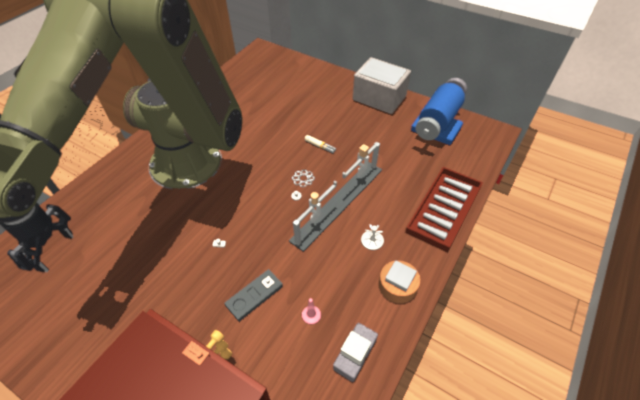

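View pics/side0.png

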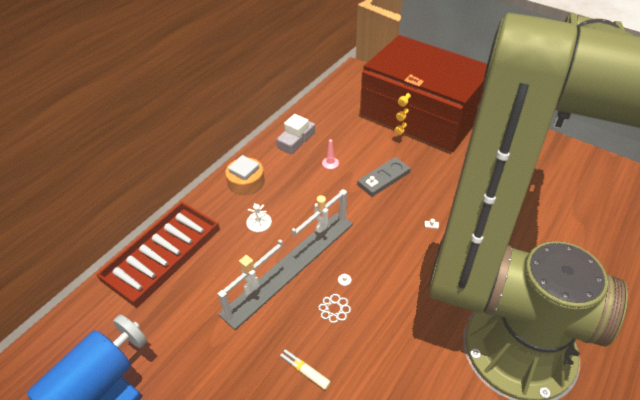

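View pics/wrist0.png

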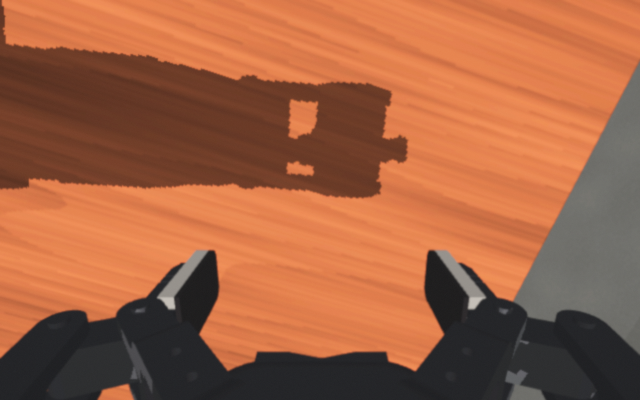

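Overview: the rack is in the middle, the die near (255,295) in scene, and the round blank near (296,196). I'll enlarge these areas.

```bash
cat > h.py <<'E'
import cv2,numpy as np
def crop(n,src,x0,y0,w,h,s,out):
    im=cv2.imread(f"pics/{src}.png")[y0:y0+h,x0:x0+w]
    im=cv2.resize(im,None,fx=s,fy=s,interpolation=cv2.INTER_CUBIC)
    for i in range(0,w,10):
        cv2.putText(im,str(x0+i),(i*s,8),0,.3,(0,255,255),1) if i%20==0 else None; cv2.line(im,(i*s,0),(i*s,4),(0,255,255),1)
    for j in range(0,h,10):
        cv2.putText(im,str(y0+j),(0,j*s+4),0,.3,(0,255,255),1) if j%20==0 else None
    cv2.imwrite(f"pics/{out}.png",im)
E
python3 - <<'E'
from h import crop
crop(0,"scene0",280,125,110,125,5 if 0 else 4,"s_rack")
crop(0,"scene0",200,230,100,100,6,"s_die")
crop(0,"side0",210,180,150,150,4,"d_rack")
crop(0,"side0",350,150,100,90,6,"d_die")
E
```

```text
(no output)
```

View pics/s_rack.png

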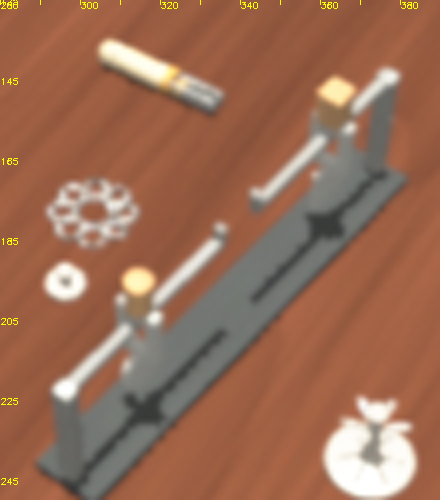

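View pics/s_die.png

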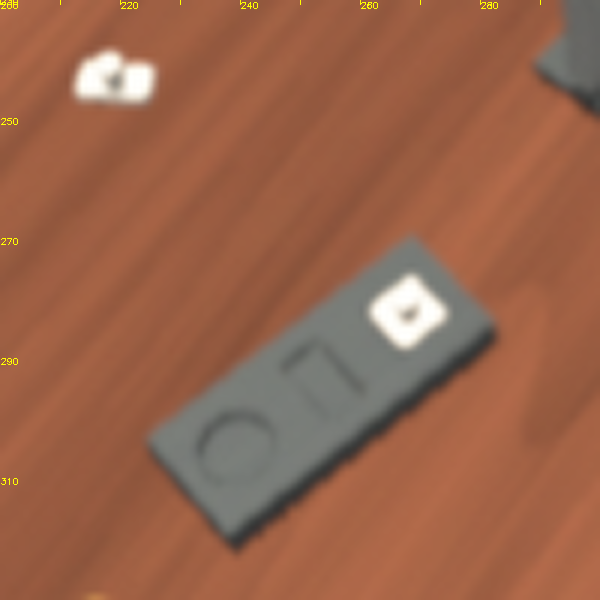

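View pics/d_rack.png

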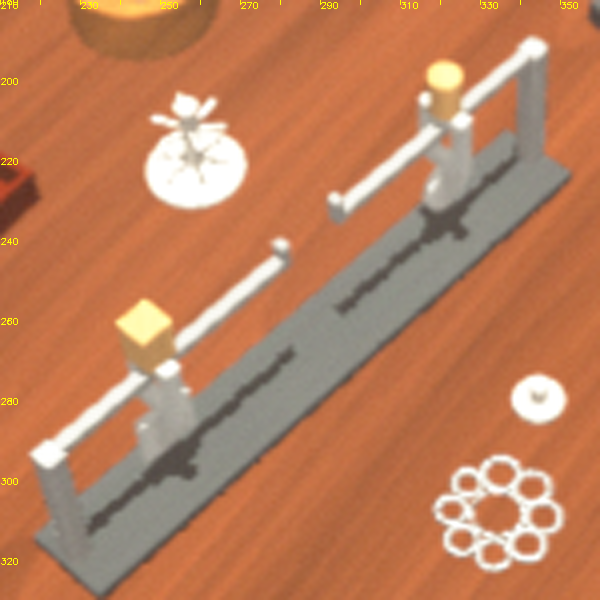

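View pics/d_die.png

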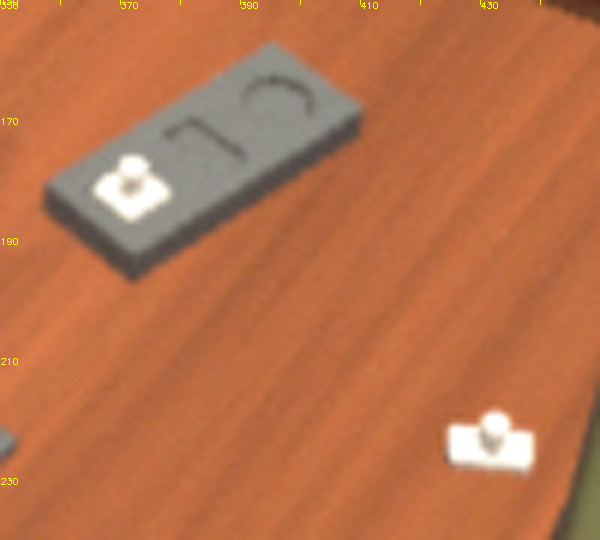

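```bash
cat > loc.py <<'E'
import numpy as np,cv2
from scipy.optimize import least_squares
from rig import ctrl
C={n:ctrl.read_camera(n) for n in ["scene","side"]}
def ray(d,p):
    u=cv2.undistortPoints(np.array([[p]],float),d["intrinsics"],d["distortion"])[0,0]
    return -d["R"].T@d["t"], d["R"].T@np.array([u[0],u[1],1])
def onz(d,p,z):
    o,r=ray(d,p); return o+r*(z-o[2])/r[2]
def proj(d,X):
    return cv2.projectPoints(np.array(X,float).reshape(-1,3),cv2.Rodrigues(d["R"])[0],d["t"],d["intrinsics"],d["distortion"])[0].reshape(-1,2)
E
python3 - <<'E'
from loc import *
pts={"blank disc z6":((296.5,195.2),(344.5,279.5),.006),
"hole":((239.3,304.8),(396.5,165.5),.02),
"dieL/R-end":((225,303.3),(410.3,167.5),.02),"dieB/top":((239.3,319.5),(395.3,157),.02),
"dieTop/bottom":((268.7,269.3),(372.2,192),.02),"dieR/L":((282.8,284.2),(357.5,181.2),.02),
"sqblank":((268,281.8),(372,181),.021),
"postR":((296.5,222),(343.2,192),.12),"postS":((377,144),(222,293.7),.12),
"stopR":((335.2,182.2),(294.2,230),.13),"stopS":((344.2,173),(280.2,240.7),.13),
"knobR":((314.7,195),(321.2,198.7),.162),"knobS":((364.2,148),(246.2,259.5),.162)}
for k,(a,b,z) in pts.items():
    print(k,(onz(C["scene"],a,z)[:2]*1e3).round(1),(onz(C["side"],b,z)[:2]*1e3).round(1))
E
```

```text
blank disc z6 [431.9  75.2] [427.7  75.3]
hole [ 520.1 -340.7] [ 516.6 -343.5]
dieL/R-end [ 483.8 -357.8] [ 478.5 -358.9]
dieB/top [ 546.4 -373.9] [ 537.9 -374.1]
dieTop/bottom [ 523.9 -208.9] [ 520.1 -209.2]
dieR/L [ 586.2 -226.9] [ 577.7 -222.3]
sqblank [ 546.3 -243.1] [ 542.9 -245.7]
postR [543.1 -83.3] [537.9 -82.5]
postS [594.7 321.2] [588.8 323.7]
stopR [565.5  97. ] [560.9  96.1]
stopS [570.2 144.1] [568.6 140.7]
knobR [ 5.533e+02 -5.000e-01] [5.486e+02 2.000e-01]
knobS [584.7 242.6] [580.9 243.2]
```

```bash
cat > st.py <<'E'
from rig import ctrl
import numpy as np
from scipy.spatial.transform import Rotation as Ro
np.set_printoptions(suppress=True,precision=4)
s=ctrl.sense(); M=Ro.from_quat(s["tcp_rot"]).as_matrix(); p=s["position"]
def rel(X,unit=500): return M.T@(np.array(X)-p)/.5
def turn(Mt): return Ro.from_matrix(M.T@Mt).as_rotvec()/np.pi
def goal(y): # tool x down, tool y = given horizontal direction
    x=np.array([0,0,-1.]); y=np.array([y[0],y[1],0.]); y/=np.linalg.norm(y); return np.c_[x,y,np.cross(x,y)]
E
python3 - <<'E'
from st import *
d=ctrl.read_camera("wrist")
print(M); c=-d["R"].T@d["t"]; print("cam in tool",M.T@(c-p)); print("cam axes in tool",d["R"]@M)
for sgn in (1,-1):
  g=goal(np.array([.992,-.126])*sgn); print(turn(g)*180)
print(s["qpos"],s["clock"])
print(rel([.430,.075,.231]))
E
```

```text
[[-0.0001  0.3039 -0.9527]
 [ 0.0005 -0.9527 -0.3039]
 [-1.     -0.0005 -0.    ]]
cam in tool [-0.1446 -0.0001 -0.0693]
cam axes in tool [[-0.0004  1.     -0.0017]
 [-0.2704  0.0015  0.9628]
 [ 0.9628  0.0008  0.2704]]
[-65.0663  -0.0171   0.0232]
[114.9337   0.0261   0.0192]
[-1.3286  0.3002  1.5212  0.      1.3207 -0.0666] 0.25
[ 0.0006 -0.9813 -0.8649]
```

Request:
drive_tool(moves=[60,0,0,0,-0.045,0,0,60,0,0,0,-0.045,0,0,60,0,0,0,-0.045,0,0,60,0,0,0,-0.045,0,0,60,0,0,0,-0.045,0,0,60,0,0,0,-0.045,0,0,60,0,0,0,-0.045,0,0,60,0,0,0,-0.045,0,0,60,0,0,0,0,0,0])

```text
clock: 1.2
position: [0.1671, -0.524, 0.2312]
tcp_rot: [0.531, 0.467, -0.531, 0.467]
ft_force: [0.7, -0.0, -0.2]
finger_gap: 0.0514
```

Run:
```python
from st import *
print(M,p,s["qpos"],s["clock"],turn(goal([.992,-.126])))
print(rel([.430,.075,.18]), rel([.518,-.342,.2]))
```

```text
[[-0.0001  0.9917 -0.1283]
 [ 0.0002 -0.1283 -0.9917]
 [-1.     -0.0001 -0.0001]] [ 0.1671 -0.524   0.2312] [-1.3286  0.3     1.5211 -0.      1.3207 -1.1999] 1.2 [-0.0007 -0.      0.    ]
[ 0.1026  0.3677 -1.2555] [ 0.0624  0.6492 -0.4509]
```

Run:
```python
from loc import *
print(onz(C["side"],(437,143),0), onz(C["scene"],(266,392),0),onz(C["scene"],(75,400),.0),onz(C["scene"],(150,316),.1),onz(C["side"],(365,108),0),onz(C["side"],(365,68),.1),onz(C["side"],(398,137),0))
```

```text
[ 0.46979998 -0.52580322  0.        ] [ 0.7101416  -0.48038359  0.        ] [ 0.32719961 -0.73388242  0.        ] [ 0.38257013 -0.50268769  0.1       ] [ 0.75413978 -0.55232689  0.        ] [ 0.80548877 -0.62645824  0.1       ] [ 0.58646114 -0.48198153  0.        ]
```

Request:
drive_tool(moves=[60,0,0.072,-0.05,0,0,0,60,0,0.072,-0.05,0,0,0,60,0,0.072,-0.05,0,0,0,60,0,0.072,-0.05,0,0,0,60,0,0.072,-0.05,0,0,0,60,0,0.072,-0.05,0,0,0,60,0,0.072,-0.05,0,0,0,60,0,0.072,-0.05,0,0,0,60,0.062,0.072,-0.05,0,0,0,60,0,0,0,0,0,0])

```text
clock: 2.3
position: [0.5174, -0.3412, 0.1982]
tcp_rot: [-0.531, -0.468, 0.532, -0.464]
ft_force: [-0.4, -0.1, 0.0]
finger_gap: 0.0511
```

Run:
```python
from st import *
import cv2
d=ctrl.read_camera("wrist"); cv2.imwrite("pics/w1.png",d["color"][:,:,::-1]); np.savez("w1.npz",**d)
print(p,s["qpos"],s["clock"])
print(rel([.430,.075,.18]))
```

```text
[ 0.5174 -0.3412  0.1982] [-0.6423  0.4847  1.3436  0.0007  1.3187 -0.5116] 2.3
[ 0.0403 -0.2817 -0.8023]
```

View pics/w1.png

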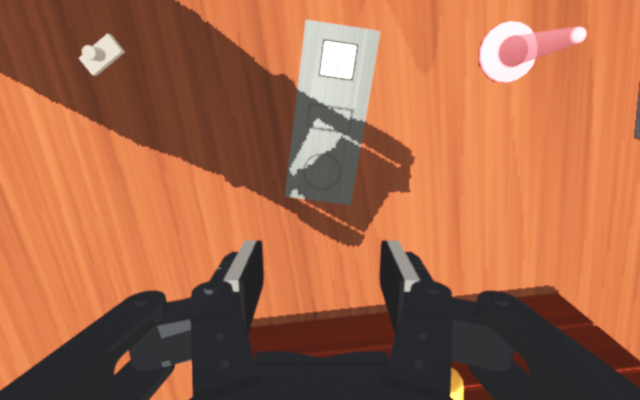

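Run:
```python
from h import crop
crop(0,"w1",270,10,120,200,4,"w1c")
crop(0,"w1",280,140,80,75,8,"w1d")
```

```text
(no output)
```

View pics/w1d.png

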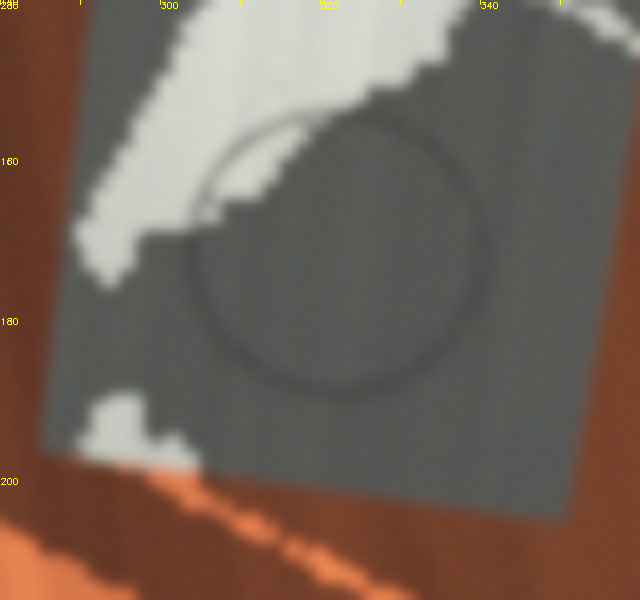

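Run:
```python
from loc import *
d=dict(np.load("w1.npz"))
print(onz(d,(322.9,171.25),.019),onz(d,(339,60),.02))
```

```text
[ 0.51933473 -0.33946301  0.019     ] [ 0.54582897 -0.24322894  0.02      ]
```

Request:
drive_tool(moves=[60,0,-0.028,-0.08,0,0,0,60,0,-0.028,-0.08,0,0,0,60,0,-0.028,-0.08,0,0,0,60,0,-0.028,-0.08,0,0,0,60,0,-0.028,-0.08,0,0,0,60,0,-0.028,-0.08,0,0,0,60,0.01,-0.028,-0.08,0,0,0,60,0.01,-0.028,-0.08,0,0,0,60,0.01,-0.028,-0.08,0,0,0,60,0.01,-0.028,-0.08,0,0,0])

```text
clock: 3.45
position: [0.4282, 0.0707, 0.1835]
tcp_rot: [0.533, 0.465, -0.532, 0.466]
ft_force: [0.7, -0.4, 0.1]
finger_gap: 0.0514
```

Run:
```python
from st import *
import cv2
d=ctrl.read_camera("wrist"); cv2.imwrite("pics/w2.png",d["color"][:,:,::-1]); np.savez("w2.npz",**d)
s=ctrl.sense()
print(s["position"],s["dq"],s["clock"])
```

```text
[0.4268 0.075  0.1827] [-0.1115  0.0109 -0.0238 -0.0113  0.0248 -0.1673] 3.5
```

View pics/w2.png

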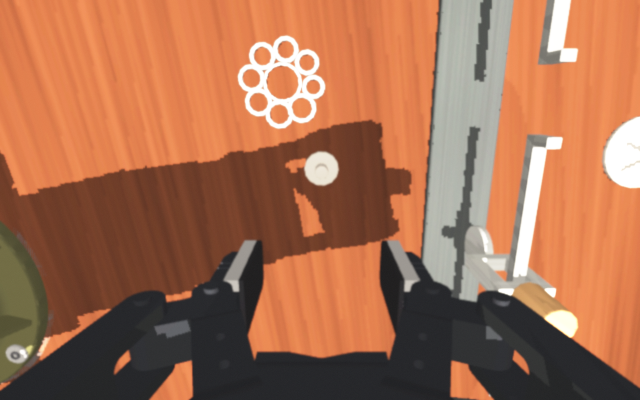

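Run:
```python
from st import *
import cv2
d=ctrl.read_camera("wrist"); cv2.imwrite("pics/w3.png",d["color"][:,:,::-1]); np.savez("w3.npz",**d)
print(p,s["dq"])
from h import crop
crop(0,"w3",290,140,70,60,10,"w3c")
```

```text
[0.4268 0.075  0.1827] [-0.1115  0.0109 -0.0238 -0.0113  0.0248 -0.1673]
```

View pics/w3c.png

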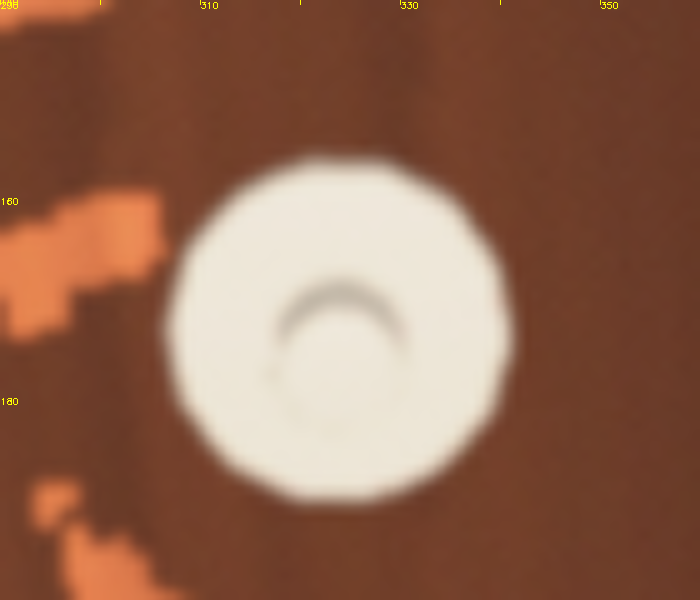

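Run:
```python
from st import *
from loc import onz
d=dict(np.load("w3.npz"))
X=onz(d,(323.95,173),.0055);print(X,p,s["dq"]); print("rel",rel([X[0],X[1],.03]),turn(goal([.992,-.126])))
```

```text
[0.4304 0.0749 0.0055] [0.4276 0.0727 0.183 ] [-0.09    0.0067 -0.0262 -0.0149  0.0102 -0.0941]
rel [ 0.3061  0.0048 -0.0049] [-0.0012 -0.0002 -0.0004]
```

Request:
drive_tool(moves=[60,0.07,0.004,-0.004,0,0,0,60,0.09,0,0,0,0,0,60,0.09,0,0,0,0,0,60,0.03,0,0,0,0,0,60,0,0,0,0,0,0,60,0,0,0,0,0,0])

```text
clock: 4.25
position: [0.4317, 0.0709, 0.0435]
tcp_rot: [0.533, 0.465, -0.532, 0.466]
ft_force: [0.3, -0.7, 1.5]
finger_gap: 0.0512
```

Run:
```python
from st import *
import cv2
print(p,s["dq"],rel([.4304,.0749,.009]),turn(goal([.992,-.126])))
d=ctrl.read_camera("wrist"); cv2.imwrite("pics/w4.png",d["color"][:,:,::-1]); np.savez("w4.npz",**d)
```

```text
[0.4317 0.0709 0.0435] [ 0.0118 -0.0225 -0.0085  0.001   0.0005  0.0015] [ 0.0689 -0.0037 -0.0075] [-0.0022 -0.0001 -0.0004]
```

View pics/w4.png

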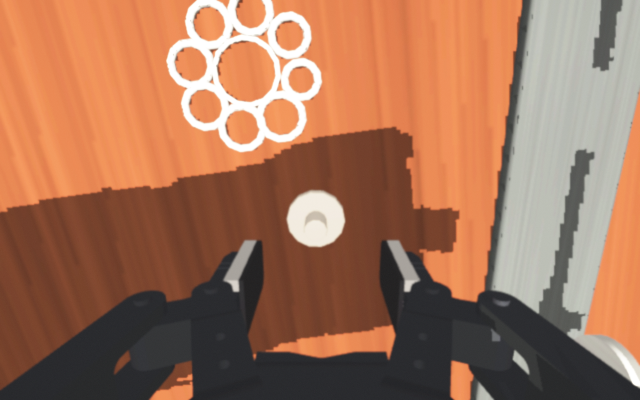

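Run:
```python
from st import *
from loc import onz
d=dict(np.load("w4.npz"))
X=onz(d,(315.7,218),.0055);print(X,p,s["dq"]); print("rel",rel([X[0],X[1],.009]))
```

```text
[0.4302 0.0756 0.0055] [0.4319 0.0712 0.0438] [ 0.0111 -0.0097  0.0002  0.0006 -0.0043  0.0007]
rel [ 0.0697 -0.0047 -0.0082]
```

Request:
drive_tool(moves=[60,0.02,-0.005,-0.008,0,0,0,60,0.025,0,0,0,0,0,60,0.025,0,0,0,0,0,60,0,0,0,0,0,0,0,0,0,0,0,0,0,0,0,0,0,0,0,0,0,0,0,0,0,0,0,0,0,0,0,0,0,0,0,0,0,0,0,0,0])

```text
clock: 5.3
position: [0.4292, 0.0763, 0.008]
tcp_rot: [0.532, 0.466, -0.531, 0.466]
ft_force: [-1.5, -0.6, 6.3]
finger_gap: 0.0092
```

Run:
```python
from st import *
import cv2
print(p,s["dq"],s["ft_force"],s["finger_gap"])
d=ctrl.read_camera("wrist"); cv2.imwrite("pics/w5.png",d["color"][:,:,::-1]); np.savez("w5.npz",**d)
```

```text
[0.4292 0.0763 0.008 ] [-0.0011  0.0021  0.0008 -0.0004  0.0001  0.0005] [-1.5463 -0.5536  6.2611] 0.00920009187533096
```

View pics/w5.png

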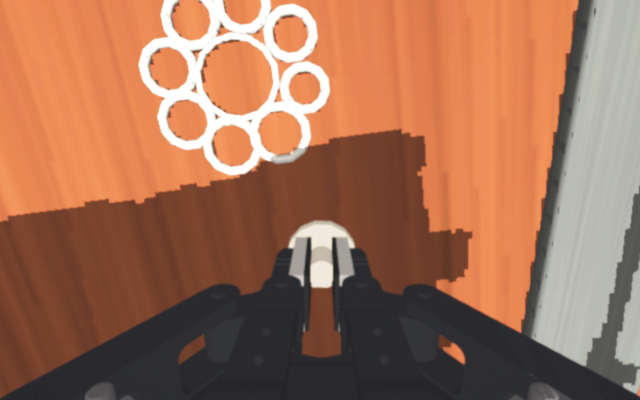

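Run:
```python
from h import crop
crop(0,"w5",270,200,100,100,6,"w5c")
```

```text
(no output)
```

View pics/w5c.png

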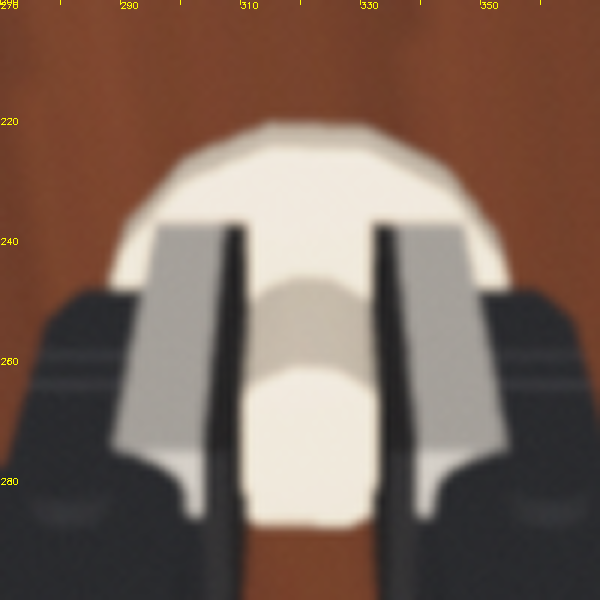

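Run:
```python
from st import *
from loc import onz
d=dict(np.load("w5.npz"))
a=onz(d,(321.5,224.5),.006);b=onz(d,(321.5,287.7),.006);print(a,b,(a+b)/2,p,"mid in tool mm",M.T@((a+b)/2-p)*1e3,np.linalg.norm(a-b))
w1=np.load("w1.npz"); 
# camera-in-tool using w5
print(M.T@(-d["R"].T@d["t"]-p), d["R"]@M)
print(rel([.4292,.0763,.20]))
```

```text
[0.432  0.0901 0.006 ] [0.4279 0.0585 0.006 ] [0.43   0.0743 0.006 ] [0.4292 0.0763 0.008 ] mid in tool mm [1.9912 1.0554 1.9028] 0.03182355561449574
[-0.1446  0.0008 -0.0689] [[ 0.0001  1.     -0.0017]
 [-0.2705  0.0017  0.9627]
 [ 0.9627  0.0004  0.2705]]
[-0.384   0.0004 -0.0001]
```

Request:
drive_tool(moves=[0,-0.04,0,0,0,0,0,0,-0.09,0,0,0,0,0,0,-0.09,0,0,0,0,0,0,-0.09,0,0,0,0,0,0,-0.07,0,0,0,0,0,0,0,0,0,0,0,0])

```text
clock: 6.05
position: [0.4305, 0.0764, 0.2021]
tcp_rot: [0.534, 0.464, -0.529, 0.468]
ft_force: [-0.1, 0.5, -1.9]
finger_gap: 0.0091
```

Run:
```python
from st import *
print(p,s["finger_gap"],s["ft_force"],rel([.5148,-.374,.2]),rel([.5148,-.374,.065]),turn(goal([.992,-.126])))
```

```text
[0.4305 0.0764 0.2021] 0.009076563337821187 [-0.0805  0.5342 -1.8772] [0.0049 0.2848 0.8711] [0.2749 0.2827 0.8716] [-0.0015 -0.0006 -0.0026]
```

Request:
drive_tool(moves=[0,0,0.029,0.087,0,0,-0.003,0,0,0.029,0.087,0,0,0,0,0,0.029,0.087,0,0,0,0,0,0.029,0.087,0,0,0,0,0,0.029,0.087,0,0,0,0,0,0.029,0.087,0,0,0,0,0,0.029,0.087,0,0,0,0,0,0.029,0.087,0,0,0,0,0,0.029,0.087,0,0,0,0,0,0.029,0.087,0,0,0])

```text
clock: 7.05
position: [0.5156, -0.3757, 0.1952]
tcp_rot: [-0.529, -0.469, 0.534, -0.463]
ft_force: [0.7, 0.4, -0.3]
finger_gap: 0.0088
```

Request:
drive_tool(moves=[0,0.06,0,0,0,0,0,0,0.06,0,0,0,0,0,0,0.06,0,0,0,0,0,0,0.06,0,0,0,0,0,0,0.02,0,0,0,0,0,0,0,0,0,0,0,0,0,0,0,0,0,0,0,0,0,0,0,0,0,0])

```text
clock: 7.85
position: [0.5152, -0.3743, 0.068]
tcp_rot: [-0.53, -0.468, 0.534, -0.465]
ft_force: [-0.1, -0.2, -0.8]
finger_gap: 0.009
```

Run:
```python
from st import *
import cv2
print(p,s["dq"],s["ft_force"],s["finger_gap"],turn(goal([.992,-.126])))
d=ctrl.read_camera("wrist"); cv2.imwrite("pics/w6.png",d["color"][:,:,::-1]); np.savez("w6.npz",**d)
from h import crop
crop(0,"w6",260,100,140,120,5,"w6a");crop(0,"w6",270,200,100,100,6,"w6b")
```

```text
[ 0.5152 -0.3743  0.068 ] [ 0.0003 -0.0001  0.0036 -0.0009 -0.0031  0.0008] [-0.1238 -0.2391 -0.7621] 0.008996562292656447 [-0.0015  0.0004  0.0023]
```

View pics/w6.png

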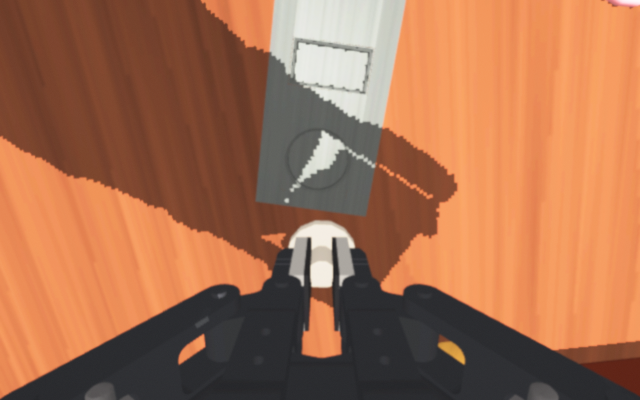

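View pics/w6a.png

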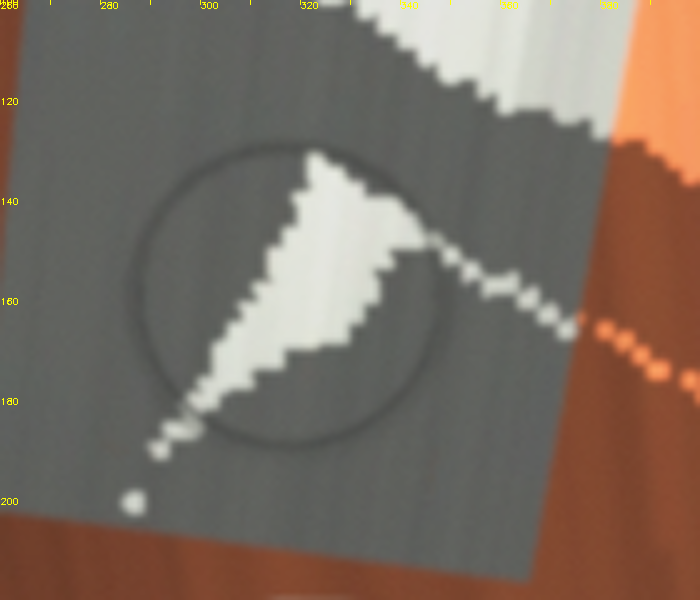

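View pics/w6b.png

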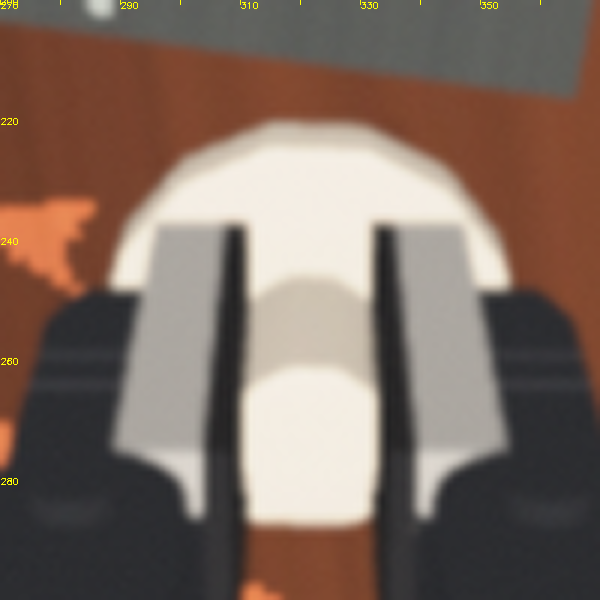

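Run:
```python
from st import *
from loc import onz
d=dict(np.load("w6.npz"))
for z in (.02,.0195,.015):
  c=onz(d,(317.6,159),z); t=M.T@(c-p)*1e3
  print(z,c,t,"diam",np.linalg.norm(onz(d,(286.6,159),z)-onz(d,(348.6,159),z))*1e3,np.linalg.norm(onz(d,(317.6,128.6),z)-onz(d,(317.6,189.4),z))*1e3,"shift units",t[1]-1.06,t[2]-1.9)
  T=p+M@np.array([0,t[1]-1.06,t[2]-1.9])*1e-3; print("target TCP",T)
```

```text
0.02 [ 0.5183 -0.3387  0.02  ] [ 47.741   -1.0885 -35.6607] diam 34.62130126054908 34.2968952673235 shift units -2.1485359250463723 -37.56066645540333
target TCP [ 0.5179 -0.3367  0.0677]
0.0195 [ 0.5183 -0.3388  0.0195] [ 48.2412  -1.0935 -35.5744] diam 34.71125008740566 34.38600126223978 shift units -2.1535171798687758 -37.47440890212048
target TCP [ 0.5179 -0.3368  0.0677]
0.015 [ 0.5181 -0.3396  0.015 ] [ 52.7426  -1.1383 -34.7981] diam 35.520789529114374 35.187955216486124 shift units -2.198348473269587 -36.6980909225746
target TCP [ 0.5177 -0.3375  0.0677]
```

Request:
drive_tool(moves=[0,0,0,0,-0.0015,0.0004,0.0023,0,0,-0.0021,-0.04,0,0,0,0,0,-0.0022,-0.0351,0,0,0,0,0.03,0,0,0,0,0,0,0.03,0,0,0,0,0,0,0,0,0,0,0,0,0,0,0,0,0,0,0])

```text
clock: 8.7
position: [0.5168, -0.3365, 0.0355]
tcp_rot: [-0.53, -0.469, 0.531, -0.466]
ft_force: [0.3, -0.4, -0.3]
finger_gap: 0.0089
```

Run:
```python
from st import *
import cv2
print(p,s["dq"],s["ft_force"],s["finger_gap"],turn(goal([.992,-.126])))
print(rel([.5179,-.3367,.024]))
d=ctrl.read_camera("wrist"); cv2.imwrite("pics/w7.png",d["color"][:,:,::-1]); np.savez("w7.npz",**d)
from h import crop
crop(0,"w7",270,200,100,100,6,"w7b")
```

```text
[ 0.5168 -0.3365  0.0355] [-0.0014 -0.019  -0.0098  0.0004  0.005   0.0004] [ 0.3478 -0.4166 -0.2541] 0.00885119324960492 [-0.0001 -0.0006  0.001 ]
[0.0231 0.0023 0.0002]
```

View pics/w7b.png

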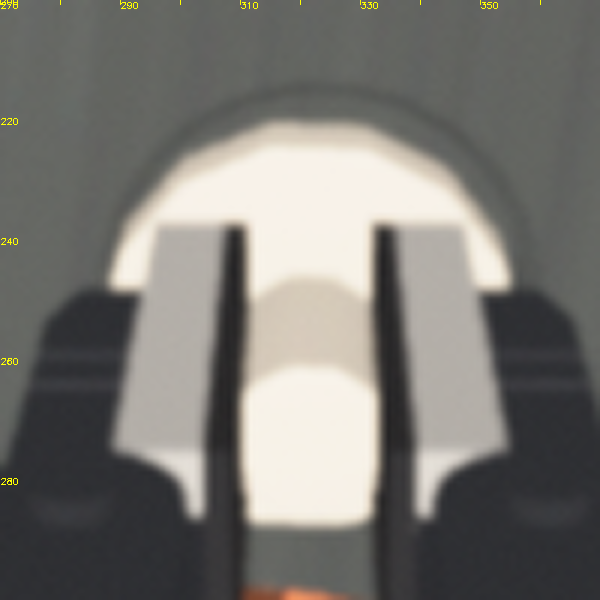

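Request:
drive_tool(moves=[0,0,0.0022,0,0,0,0,0,0.01,0,0,0,0,0,0,0,0,0,0,0,0,0,0,0,0,0,0,0])

```text
clock: 9.15
position: [0.5181, -0.3363, 0.0311]
tcp_rot: [-0.53, -0.468, 0.531, -0.466]
ft_force: [-0.6, -0.4, -1.5]
finger_gap: 0.009
```

Run:
```python
from st import *
import cv2
print(p,s["ft_force"],s["finger_gap"],turn(goal([.992,-.126])))
print(rel([.5179,-.3367,.023]))
d=ctrl.read_camera("wrist"); cv2.imwrite("pics/w8.png",d["color"][:,:,::-1]); np.savez("w8.npz",**d)
from h import crop
crop(0,"w8",270,200,100,100,6,"w8b")
```

```text
[ 0.5181 -0.3363  0.0311] [-0.5555 -0.4127 -1.5081] 0.00904656026360692 [-0.     -0.0005  0.0008]
[ 0.0162 -0.0002  0.0008]
```

View pics/w8b.png

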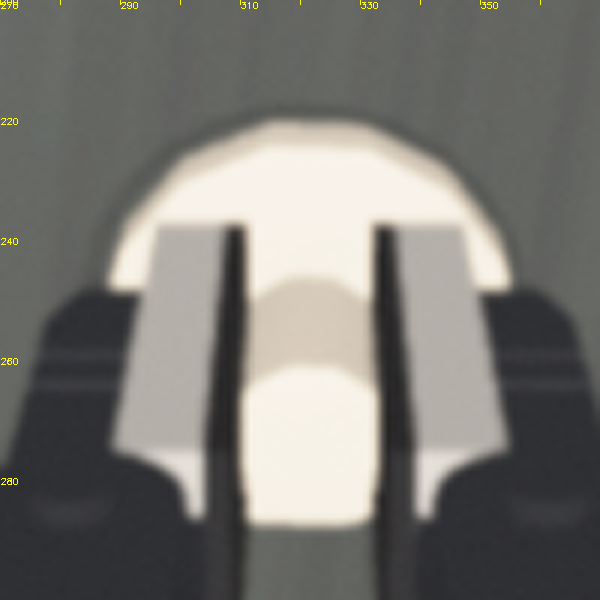

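Request:
drive_tool(moves=[0,0.004,0,0.0006,0,0,0,0,0.004,0,0,0,0,0,0,0.004,0,0,0,0,0,0,0,0,0,0,0,0])

```text
clock: 9.6
position: [0.5183, -0.3376, 0.0266]
tcp_rot: [-0.53, -0.468, 0.531, -0.467]
ft_force: [-7.4, -2.0, 13.1]
finger_gap: 0.0093
```

Run:
```python
from st import *
import cv2
print(p,s["ft_force"],s["finger_gap"],turn(goal([.992,-.126])))
print(rel([.5179,-.3367,.023]))
d=ctrl.read_camera("wrist"); cv2.imwrite("pics/w9.png",d["color"][:,:,::-1])
from h import crop
crop(0,"w9",270,200,100,100,6,"w9b")
```

```text
[ 0.5183 -0.3376  0.0266] [-7.3857 -2.0401 13.0938] 0.009288036094353042 [-0.0001  0.0001  0.0003]
[ 0.0073 -0.001  -0.0016]
```

View pics/w9b.png

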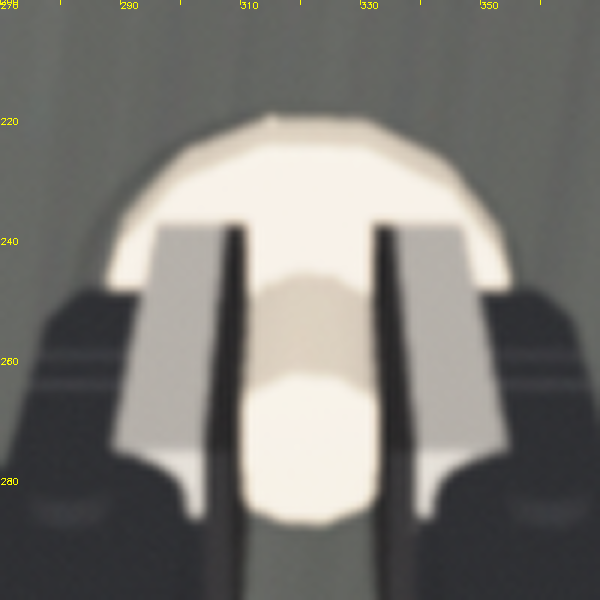

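Request:
drive_tool(moves=[0,0,-0.0012,0,0,0,0,0,0,0,0,0,0,0,0,0,0,0,0,0,0])

```text
clock: 9.95
position: [0.5181, -0.3375, 0.0268]
tcp_rot: [-0.531, -0.467, 0.531, -0.467]
ft_force: [-3.0, -1.5, 11.1]
finger_gap: 0.0087
```

Run:
```python
from st import *
print(p,s["ft_force"],s["finger_gap"],turn(goal([.992,-.126])),s["moment"])
```

```text
[ 0.5181 -0.3375  0.0268] [-3.0173 -1.5493 11.1078] 0.00872205461116411 [-0.0001  0.0001 -0.    ] [-0.1813  0.4672  0.0057]
```

Request:
drive_tool(moves=[0,0,-0.001,0.0008,0,0,0,0,0.003,0,0,0,0,0,0,0,0,0,0,0,0,0,0,0,0,0,0,0])

```text
clock: 10.35
position: [0.5172, -0.3375, 0.0241]
tcp_rot: [-0.53, -0.468, 0.531, -0.467]
ft_force: [1.2, -4.5, 2.3]
finger_gap: 0.0089
```

Run:
```python
from st import *
print(p,s["ft_force"],s["finger_gap"],turn(goal([.992,-.126])),s["moment"])
import cv2
d=ctrl.read_camera("wrist"); cv2.imwrite("pics/w10.png",d["color"][:,:,::-1])
from h import crop
crop(0,"w10",270,200,100,100,6,"w10b")
```

```text
[ 0.5172 -0.3375  0.0241] [ 1.1535 -4.5327  2.3338] 0.00893058645415356 [-0.     -0.0001  0.0003] [-0.7064 -0.13   -0.0271]
```

View pics/w10b.png

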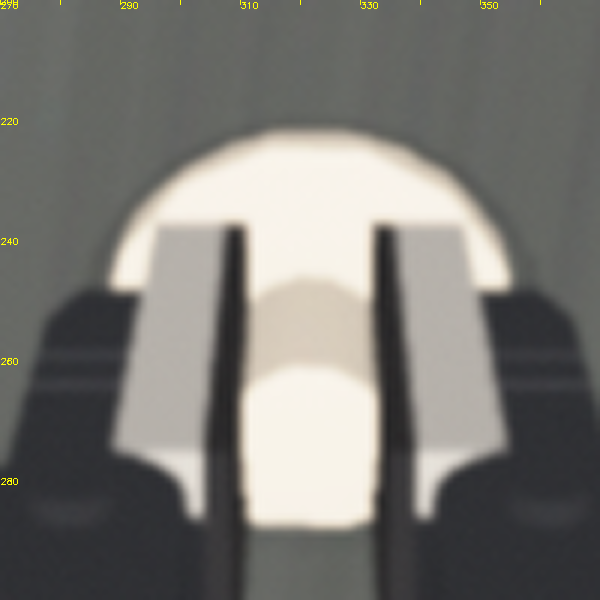

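It dropped into the cavity. I'll ease it down the last bit and release.

Request:
drive_tool(moves=[0,0.0025,0,0.0003,0,0,0,0,0,0,0,0,0,0,0,0,0,0,0,0,0])

```text
clock: 10.7
position: [0.5172, -0.3375, 0.023]
tcp_rot: [-0.53, -0.468, 0.531, -0.467]
ft_force: [-1.3, -3.9, 7.5]
finger_gap: 0.0093
```

Request:
drive_tool(moves=[15,0,0,0,0,0,0,30,0,0,0,0,0,0,60,0,0,0,0,0,0,60,0,0,0,0,0,0,60,0,0,0,0,0,0,60,-0.04,0,0,0,0,0,60,-0.07,0,0,0,0,0,60,-0.07,0,0,0,0,0,60,-0.07,0,0,0,0,0,60,-0.07,0.0,0,0,0,0])

```text
clock: 11.7
position: [0.5171, -0.3371, 0.1839]
tcp_rot: [-0.53, -0.468, 0.531, -0.467]
ft_force: [1.6, -0.2, -0.8]
finger_gap: 0.0513
```

Run:
```python
from st import *
print(p,s["ft_force"],s["finger_gap"],turn(goal([.992,-.126])))
import cv2
d=ctrl.read_camera("wrist"); cv2.imwrite("pics/w11.png",d["color"][:,:,::-1])
d=ctrl.read_camera("side"); cv2.imwrite("pics/s11.png",d["color"][:,:,::-1])
from h import crop
crop(0,"w11",260,40,130,170,4,"w11b");crop(0,"s11",350,150,70,50,9,"s11b")
# knob target hover: above knobR
print(rel([.551,0,.24]))
```

```text
[ 0.5171 -0.3371  0.1839] [ 1.6352 -0.2233 -0.7908] 0.051299268078599664 [ 0.     -0.0004  0.0007]
[-0.1111 -0.0179 -0.6775]
```

View pics/w11b.png

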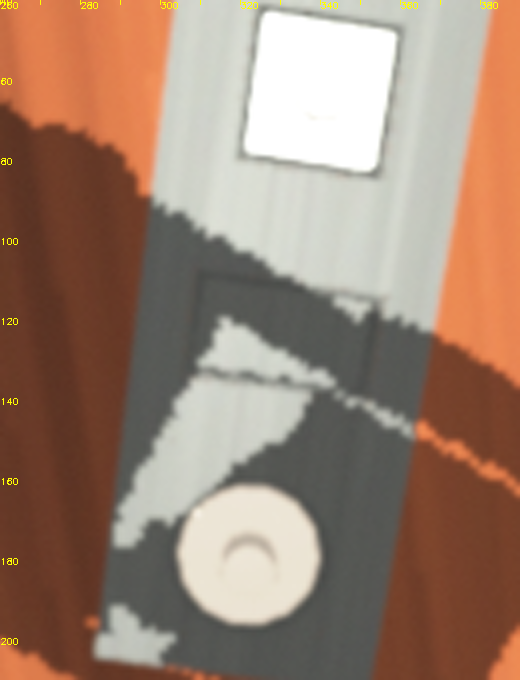

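View pics/s11b.png

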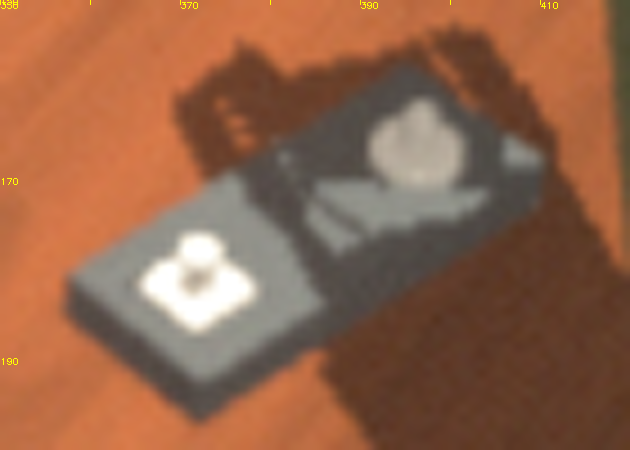

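Request:
drive_tool(moves=[60,-0.05,0,0,0,0,0,60,-0.05,0,-0.05,0,0,0,60,-0.05,-0.003,-0.08,0,0,0,60,0,-0.003,-0.08,0,0,0,60,0,-0.003,-0.08,0,0,0,60,0,-0.003,-0.08,0,0,0,60,0,-0.003,-0.08,0,0,0,60,0,-0.003,-0.08,0,0,0,60,0,0,-0.08,0,0,0,60,0,0,-0.05,0,0,0])

```text
clock: 12.8
position: [0.5499, -0.0064, 0.2575]
tcp_rot: [-0.53, -0.469, 0.53, -0.467]
ft_force: [0.5, -0.3, -0.4]
finger_gap: 0.0515
```

Request:
drive_tool(moves=[60,0,0,0,0,0,0,60,0,0,0,0,0,0,60,0,0,0,0,0,0])

```text
clock: 13.1
position: [0.55, -0.0097, 0.2577]
tcp_rot: [-0.53, -0.468, 0.531, -0.466]
ft_force: [0.3, -0.8, 0.6]
finger_gap: 0.0514
```

Run:
```python
from st import *
print(p,s["ft_force"],s["finger_gap"],turn(goal([.992,-.126])),s["dq"])
import cv2
d=ctrl.read_camera("wrist"); cv2.imwrite("pics/w12.png",d["color"][:,:,::-1]);np.savez("w12.npz",**d)
```

```text
[ 0.55   -0.0097  0.2577] [ 0.34   -0.7726  0.5815] 0.05137165420285862 [-0.0003 -0.0004  0.0008] [-0.0092  0.0005 -0.0019  0.0025  0.001   0.0038]
```

View pics/w12.png

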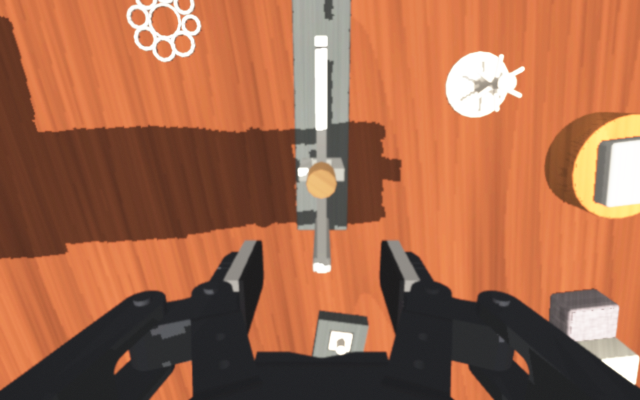

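Run:
```python
from st import *
from loc import onz
from h import crop
crop(0,"w12",290,20,70,260,3,"w12b")
d=dict(np.load("w12.npz"))
k=onz(d,(321.5,181.5),.162); st=onz(d,(321,41),.131); po=onz(d,(321,266),.12)
print(k,st,po, M.T@(k-p)*1e3, M.T@(st-p)*1e3,M.T@(po-p)*1e3)
```

```text
[0.5523 0.0016 0.162 ] [0.5639 0.0976 0.131 ] [ 0.5408 -0.0852  0.12  ] [ 95.7269   1.0535 -11.528 ] [ 126.8415    0.4845 -108.2027] [137.625    0.8463  76.0835]
```

View pics/w12b.png

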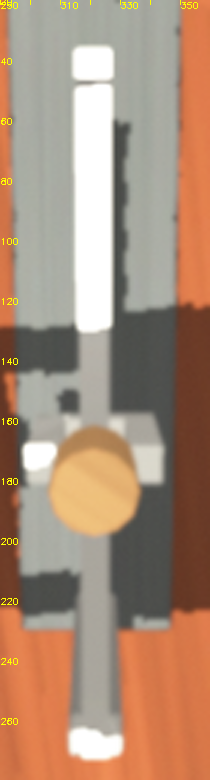

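Request:
drive_tool(moves=[60,0.02,0,-0.02,0,0,0,60,0.07,0,0,0,0,0,60,0.07,0,0,0,0,0,60,0.05,0,0,0,0,0,60,0.035,0,0,0,0,0,60,0,0,0,0,0,0,60,0,0,0,0,0,0])

```text
clock: 13.95
position: [0.5512, 0.0014, 0.1356]
tcp_rot: [-0.53, -0.468, 0.531, -0.467]
ft_force: [0.0, 0.1, 0.3]
finger_gap: 0.0515
```

Run:
```python
from st import *
print(p,s["ft_force"],s["finger_gap"],turn(goal([.992,-.126])))
import cv2
d=ctrl.read_camera("wrist"); cv2.imwrite("pics/w13.png",d["color"][:,:,::-1]);np.savez("w13.npz",**d)
```

```text
[0.5512 0.0014 0.1356] [0.0042 0.1008 0.2602] 0.05145707266471706 [-0.     -0.0004  0.0007]
```

View pics/w13.png

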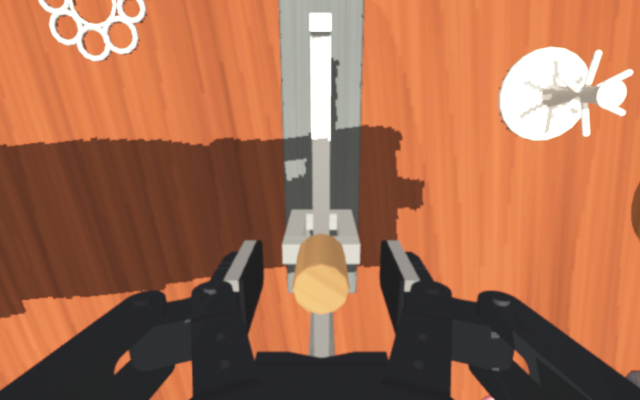

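The knob (column 321) lies between the fingers, so I'll close.

Request:
drive_tool(moves=[0,0,0,0,0,0,0,0,0,0,0,0,0,0,0,0,0,0,0,0,0,0,0,0,0,0,0,0,0,0,0,0,0,0,0])

```text
clock: 14.5
position: [0.5514, 0.0012, 0.1365]
tcp_rot: [0.531, 0.468, -0.53, 0.467]
ft_force: [-1.7, 0.5, 5.1]
finger_gap: 0.0201
```

Run:
```python
from st import *
print(p,s["ft_force"],s["finger_gap"],turn(goal([.992,-.126])))
import cv2
d=ctrl.read_camera("wrist"); cv2.imwrite("pics/w14.png",d["color"][:,:,::-1]);np.savez("w14.npz",**d)
```

```text
[0.5514 0.0012 0.1365] [-1.7148  0.483   5.1038] 0.020065448116040656 [-0.     -0.0005  0.0003]
```

View pics/w14.png

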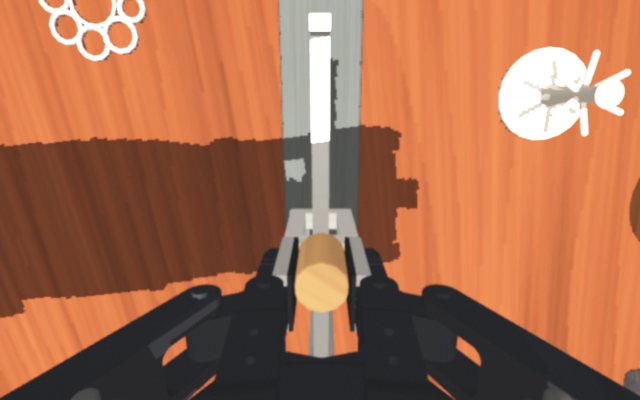

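Request:
drive_tool(moves=[0,-0.013,0,0,0,0,0,0,-0.013,0,0,0,0,0,0,-0.012,0,0,0,0,0,0,0,0,0,0,0,0,0,0,0,0,0,0,0])

```text
clock: 15.05
position: [0.5511, 0.0012, 0.1546]
tcp_rot: [-0.53, -0.468, 0.531, -0.467]
ft_force: [0.4, -0.2, -0.9]
finger_gap: 0.0203
```

Run:
```python
from st import *
print(p,s["ft_force"],s["finger_gap"],turn(goal([.992,-.126])))
import cv2
for n in("wrist","side","scene"):
  d=ctrl.read_camera(n); cv2.imwrite(f"pics/{n}15.png",d["color"][:,:,::-1])
from h import crop
crop(0,"side15",260,150,110,90,6,"s15b")
```

```text
[0.5511 0.0012 0.1546] [ 0.3707 -0.2071 -0.851 ] 0.02032575628120192 [ 0.     -0.0004  0.0006]
```

View pics/wrist15.png

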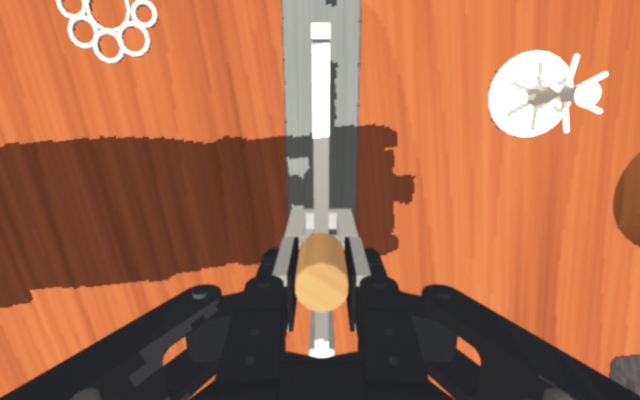

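View pics/s15b.png

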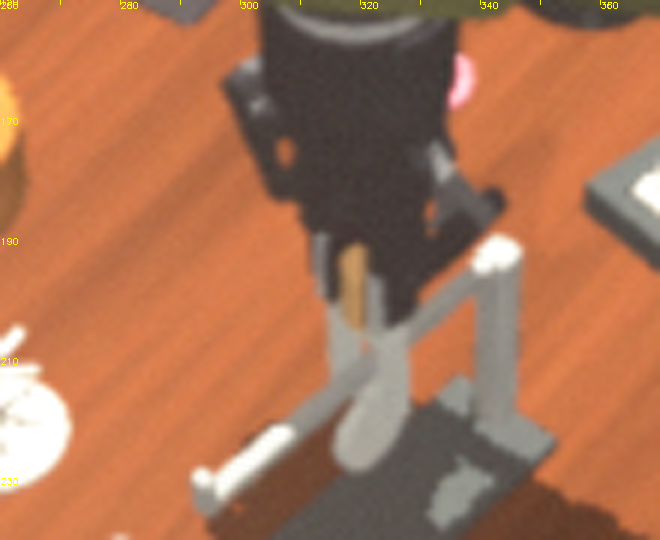

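Request:
drive_tool(moves=[0,-0.001,0,-0.02,0,0,0,0,0,0,-0.03,0,0,0,0,0,0,-0.03,0,0,0,0,0,0,-0.03,0,0,0,0,0,0,-0.03,0,0,0,0,0,0,-0.02,0,0,0,0,0,0,0,0,0,0,0,0,0,0,0,0,0])

```text
clock: 16.0
position: [0.5612, 0.0806, 0.155]
tcp_rot: [-0.53, -0.468, 0.531, -0.467]
ft_force: [0.3, 0.7, -1.4]
finger_gap: 0.0203
```

Run:
```python
from st import *
print(p,s["ft_force"],s["finger_gap"],turn(goal([.992,-.126])))
import cv2
for n in("wrist","side"):
  d=ctrl.read_camera(n); cv2.imwrite(f"pics/{n}16.png",d["color"][:,:,::-1]); np.savez("w16.npz",**d) if n=="wrist" else 0
from h import crop
crop(0,"side16",240,150,110,90,6,"s16b")
```

```text
[0.5612 0.0806 0.155 ] [ 0.2541  0.657  -1.3742] 0.02029187955388747 [ 0.0001 -0.0004  0.0007]
```

View pics/wrist16.png

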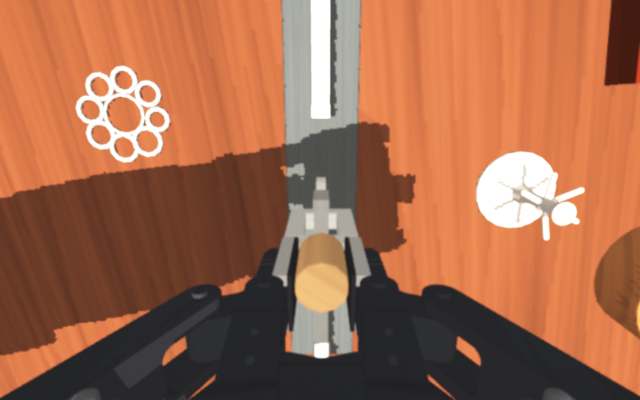

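View pics/s16b.png

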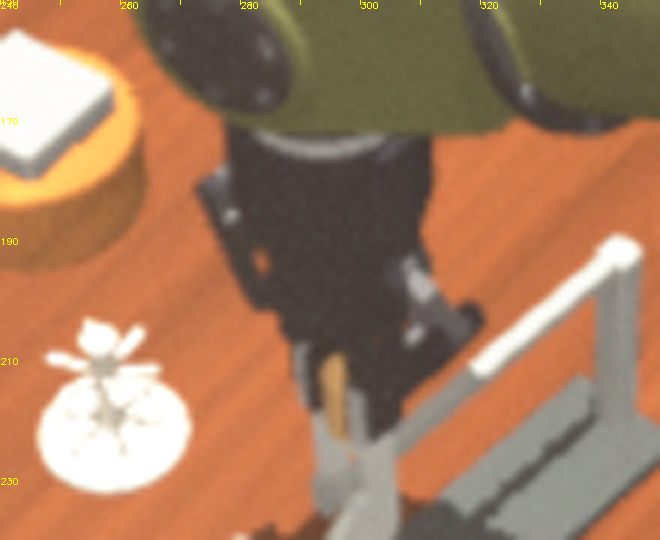

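Request:
drive_tool(moves=[0,0,0,-0.02,0,0,0,0,0,0,-0.02,0,0,0,0,0,0,-0.02,0,0,0,0,0,0,-0.02,0,0,0,0,0,0,0,0,0,0])

```text
clock: 16.6
position: [0.5663, 0.1217, 0.155]
tcp_rot: [-0.53, -0.469, 0.53, -0.467]
ft_force: [-0.4, -0.2, -1.2]
finger_gap: 0.0203
```

Run:
```python
from st import *
print(p,s["ft_force"],s["finger_gap"],turn(goal([.992,-.126])))
import cv2
for n in("wrist","side"):
  d=ctrl.read_camera(n); cv2.imwrite(f"pics/{n}17.png",d["color"][:,:,::-1]); np.savez("w17.npz",**d) if n=="wrist" else 0
from h import crop
crop(0,"side17",220,180,110,90,6,"s17b")
```

```text
[0.5663 0.1217 0.155 ] [-0.4081 -0.1725 -1.2008] 0.020311131677204934 [ 0.0005 -0.0004  0.0007]
```

View pics/wrist17.png

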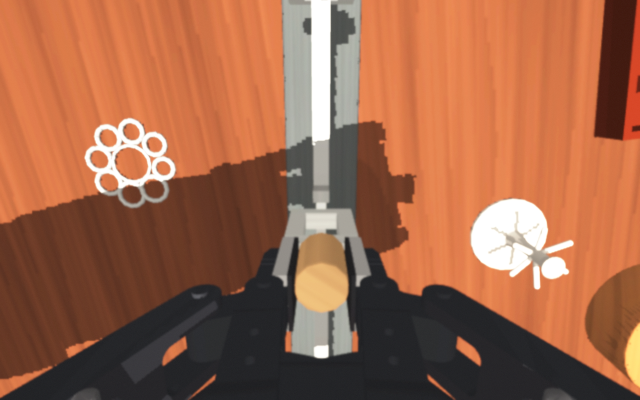

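View pics/s17b.png

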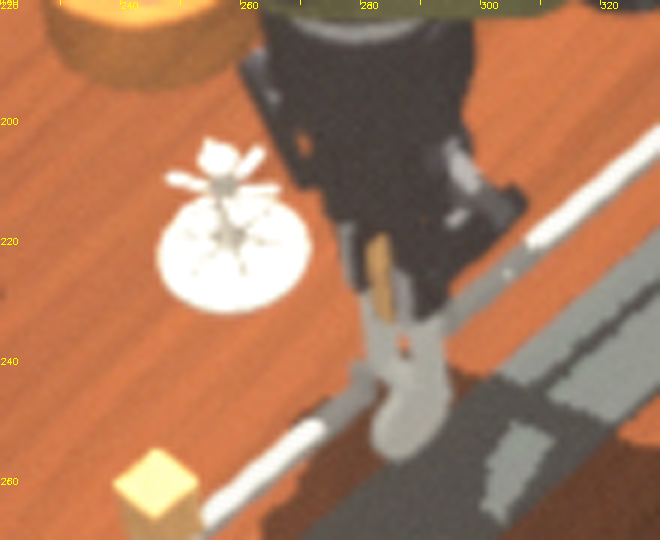

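Request:
drive_tool(moves=[0,0,0,-0.02,0,0,0,0,0,0,-0.02,0,0,0,0,0,0,-0.02,0,0,0,0,0,0,-0.02,0,0,0,0,0,0,-0.02,0,0,0,0,0,0,-0.02,0,0,0,0,0,0,-0.02,0,0,0,0,0,0,0,0,0,0,0,0,0,0,0,0,0])

```text
clock: 17.6
position: [0.575, 0.1898, 0.1551]
tcp_rot: [-0.53, -0.468, 0.531, -0.467]
ft_force: [0.2, -0.2, -0.1]
finger_gap: 0.0199
```

Run:
```python
from st import *
print(p,s["ft_force"],s["finger_gap"],turn(goal([.992,-.126])))
import cv2
for n in("wrist","side"):
  d=ctrl.read_camera(n); cv2.imwrite(f"pics/{n}18.png",d["color"][:,:,::-1]); np.savez("w18.npz",**d) if n=="wrist" else 0
from h import crop
crop(0,"side18",210,190,110,100,6,"s18b")
```

```text
[0.575  0.1898 0.1551] [ 0.162  -0.1692 -0.0553] 0.019873885966938322 [ 0.0001 -0.0004  0.0007]
```

View pics/wrist18.png

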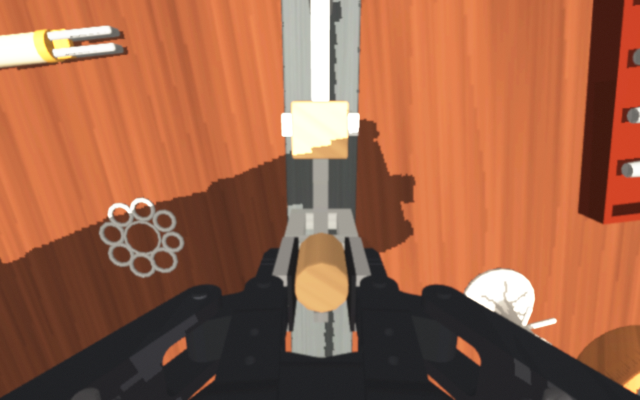

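View pics/s18b.png

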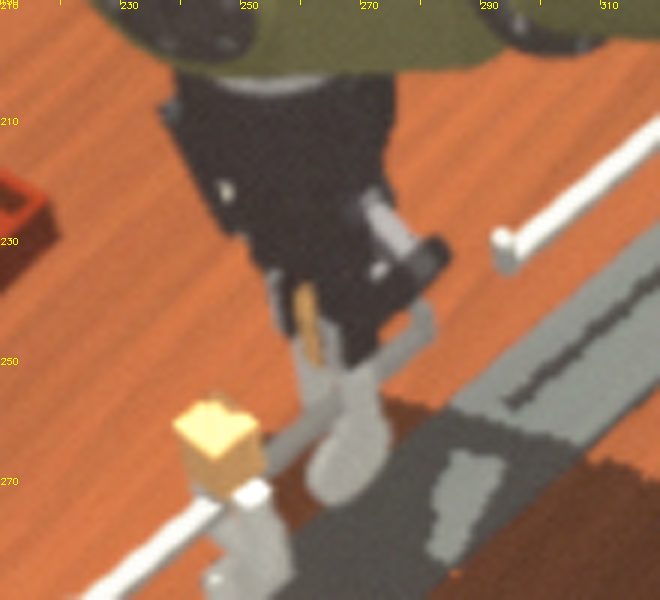

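Request:
drive_tool(moves=[0,0.012,0,0,0,0,0,0,0.012,0,0,0,0,0,0,0.011,0,0,0,0,0,0,0,0,0,0,0,0,0,0,0,0,0,0,0])

```text
clock: 18.2
position: [0.5749, 0.1896, 0.1374]
tcp_rot: [-0.53, -0.468, 0.531, -0.466]
ft_force: [-1.3, 0.3, -1.2]
finger_gap: 0.02
```

Request:
drive_tool(moves=[0,0.002,0,0,0,0,0,0,0,0,0,0,0,0,0,0,0,0,0,0,0])

```text
clock: 18.5
position: [0.575, 0.1897, 0.1367]
tcp_rot: [-0.53, -0.468, 0.531, -0.467]
ft_force: [-0.1, 0.1, -1.5]
finger_gap: 0.02
```

Request:
drive_tool(moves=[0,0.002,0,0,0,0,0,0,0,0,0,0,0,0,0,0,0,0,0,0,0])

```text
clock: 18.8
position: [0.5751, 0.1898, 0.1365]
tcp_rot: [0.531, 0.468, -0.531, 0.467]
ft_force: [-3.5, -0.9, 7.0]
finger_gap: 0.0201
```

Contact: the tag rests on the rail. Open gently.

Request:
drive_tool(moves=[26,0,0,0,0,0,0,30,0,0,0,0,0,0,40,0,0,0,0,0,0,55,0,0,0,0,0,0,60,0,0,0,0,0,0,60,0,0,0,0,0,0,60,-0.02,0,0,0,0,0,60,-0.04,0,0,0,0,0,60,-0.06,0,0,0,0,0,60,-0.08,0,0,0,0,0])

```text
clock: 19.8
position: [0.5747, 0.1894, 0.2363]
tcp_rot: [-0.53, -0.469, 0.531, -0.466]
ft_force: [0.3, -0.8, 0.5]
finger_gap: 0.051
```

Request:
drive_tool(moves=[60,-0.08,0,0,0,0,0,60,0,-0.07,0.05,0,0,0,60,0,-0.07,0.05,0,0,0,60,0,-0.07,0.05,0,0,0,60,0,-0.07,0.05,0,0,0,60,0,0,0,0,0,0,60,0,0,0,0,0,0])

```text
clock: 20.5
position: [0.4238, 0.1078, 0.2772]
tcp_rot: [0.531, 0.468, -0.53, 0.467]
ft_force: [-0.1, 0.9, 0.4]
finger_gap: 0.0509
```

Run:
```python
from st import *
print(p,s["ft_force"],s["finger_gap"],s["clock"])
import cv2
for n in("wrist","side","scene"):
  d=ctrl.read_camera(n); cv2.imwrite(f"pics/{n}19.png",d["color"][:,:,::-1])
from h import crop
crop(0,"scene19",280,125,110,125,4,"c19b")
```

```text
[0.4238 0.1078 0.2772] [-0.0883  0.9283  0.4463] 0.050936215431885666 20.5
```

View pics/side19.png

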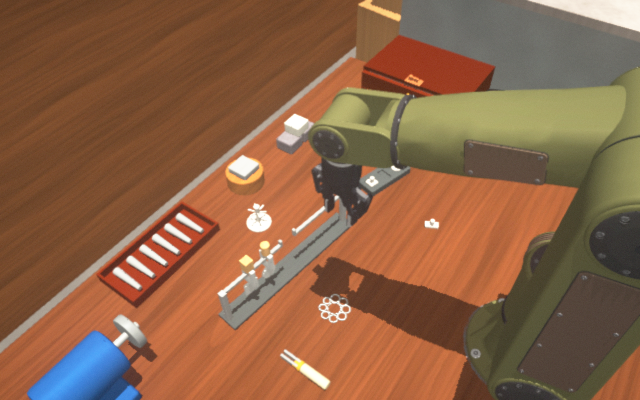

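View pics/scene19.png

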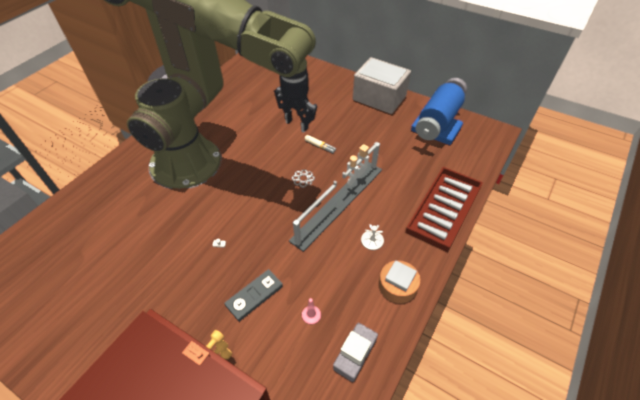

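View pics/wrist19.png

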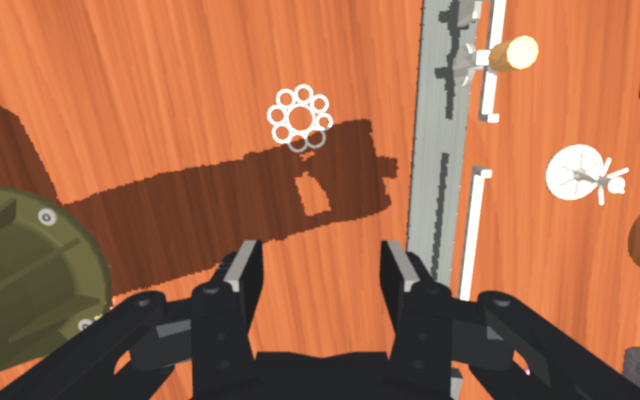

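Side and scene views both show the round tag hanging beside the square one. I'll enlarge the tags and the die to check them closely.

Run:
```python
from h import crop
crop(0,"side19",215,220,90,90,6,"t1"); crop(0,"scene19",215,255,80,70,7,"t2")
```

```text
(no output)
```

View pics/t1.png

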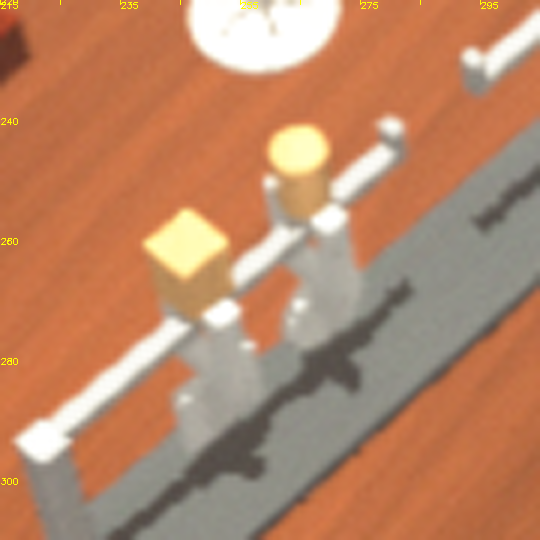

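View pics/t2.png

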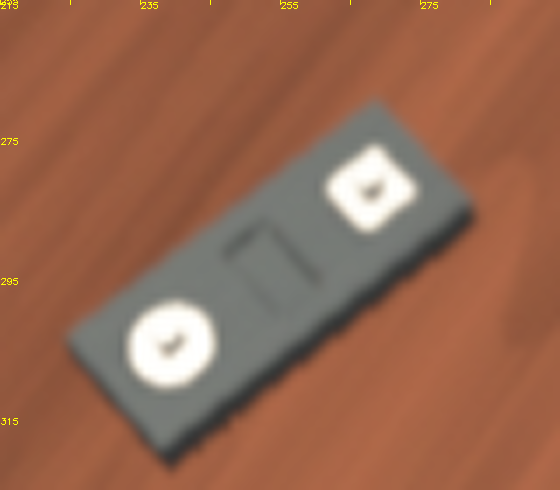

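View pics/c19b.png

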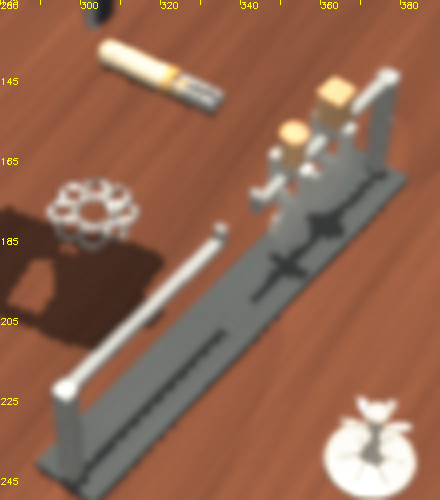

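```bash
python3 -c "
from rig import ctrl
print(ctrl.hand_in(), ctrl.sense()['clock'])"
```

```text
the job is handed in; nothing more can be done
the job is handed in; nothing more can be done
```

The job is done in the order asked and handed in at about 20.7 s on the robot's clock.

- **Round blank:** It caught briefly on the cavity's chamfer, with about 13 N upward. A nudge of about 1 mm let it drop in. When I let go, the tool height (23 mm) matched a seated blank to within about 1 mm. The last scene picture shows it flat and centred in the round cavity, stub up.
- **Round tag:** I raised it about 18.5 mm and carried it along the rail line past both end stops, with no contact force. I lowered it about 70 mm past the gap centre until it touched the rail, then let go. The last side and scene pictures show it hanging upright on the other rail, between the end stop and the square tag.
- **Other things:** In the last pictures the square tag, both other blanks and the bystanders look unmoved, though I compared these by eye, not by measurement.
- **Arm:** It ended clear of everything, with force readings under 1 N. The highest wrist force reading I saw was about 15 N, during the chamfer contact.
- **Disagreements:** The scene and side cameras differed by about 4 mm in x. The wrist camera read about 1 mm off in the jaw direction, so I positioned the blank and the tag from its pictures and allowed for that. The finger opening read about 9 mm on the 12 mm stub and 20 mm on the 22 mm knob, but both grips held.

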